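Kit the supply rebuild: nested heat sinks and sound capacitors

TASK

Make up the grey kit tray for the power supply rebuild: lay the black U-channel heat sink that lies open side up in the tray's large bay, lengthwise, then set the upside-down black one over one of its side walls, so that the two interlock and both fit in the bay, which is too narrow for them side by side. Stand the two sound blue capacitors upright, one in each small well. Leave the bare undrilled channel, the blown capacitor with the brown crusted top and everything else on the bench where they are.

Things in the scene. Friction and masses are not known exactly. Their poses are not given: they have to be found in the camera images.
- tray: Grey kit tray, fixed, 178 mm (x) by 106 mm (y), 16 mm high; floor and walls 4 mm thick, so walls stand 12 mm above the inner floor. Origin: centre of its underside. Large bay 110 (x) by 98 mm (y), centred at x -30, y 0 mm; channels lie in it along x. Two small wells at the +x end, each 56 (x) by 47 mm (y), centred at x +57, y +25.5 and -25.5 mm.
- chan_up_mid (a point): Black drilled U-channel heat sink of 3 mm aluminium, 80 mm long (x), 50 mm wide (y), 30 mm high (z), 44 mm clear between its side walls, ends open. Lies open side up, web on the bench, the bright edges of its walls on top. Point: its middle, 15 mm above its underside; z up. About 70 g.
- chan_over_mid (a point): Black drilled U-channel heat sink of 3 mm aluminium, 80 mm long (x), 50 mm wide (y), 30 mm high (z), 44 mm clear between its side walls, ends open. Lies upside down, plain black web on top. Point: its middle, 15 mm above its lower edges; about 70 g. Set over a wall of the other, centres 30 mm apart sideways, one of its walls stands inside the other channel; the pair is 80 mm across and this one rests tilted 6 degrees.
- chan_raw_mid (a point): Look-alike to be left: bare silver undrilled U-channel heat sink of 3 mm aluminium, 80 mm long (x), 50 mm wide (y), 30 mm high (z), 44 mm clear between its side walls, ends open. Lies open side up. Point: its middle, 15 mm up.
- cap_a_mid (a point): Sound screw-terminal capacitor: upright blue-sleeved can, 30 mm diameter, 50 mm tall, pale stripe down its side. Its top is black with two bright screw terminals. The point is at its centre, 25 mm up. About 50 g. Alike to cap_b; either may go in either well.
- cap_b_mid (a point): Sound screw-terminal capacitor: upright blue-sleeved can, 30 mm diameter, 50 mm tall, pale stripe down its side. Its top is black with two bright screw terminals. The point is at its centre, 25 mm up. About 50 g. Alike to cap_a.
- cap_blown_mid (a point): Look-alike to be left: blown screw-terminal capacitor: upright blue-sleeved can, 30 mm diameter, 50 mm tall, pale stripe down its side. Its top is domed and crusted brown, no terminals to be seen. The point is at its centre, 25 mm up.
- knob: Bystander: loose black instrument knob, 21 mm in diameter, 14 mm high, lying among the parts. Origin at the centre of its underside.
- solder_spool: Bystander: solder spool standing on one red flange, 54 mm in diameter, 36 mm high. Origin at the centre of its underside.
- protoboard: Bystander: prototyping board on an aluminium base, fixed, 178 mm (x) by 106 mm (y), up to 22 mm high with its binding posts. Origin at the centre of its underside.

How it is judged:
By the outcome, as a careful person would: the job done as asked, in the order asked, and still so for the second after the job is handed in, with the robot touching nothing.
It also fails if it takes over 106 s, if anything falls off the work surface, if the arm or the gripper's body presses on something with over 40 N, if the wrist force passes 120 N, or if a joint passes its speed limit or range.

ROBOT

A 6-joint arm with a two-finger parallel gripper is mounted at the origin on the work surface. World frame = base frame: x ahead of the robot, y to its left, z up, the work surface at z = 0. Lengths are in m, angles in rad, forces in N, time in s.
With the tool pointing down it reaches from about 0.3 to 0.875 m from the base axis. Payload 4.2 kg.
Tool frame: the origin (TCP) lies midway between the tips of the shut fingers; the grasp point (between the pads) lies 19 mm behind it; z points along the fingers, y is the line along which they close (so a half turn about z gives the same grasp; the last joint's range is limited). The gripper opens to 85 mm and grips with 20 to 120 N. Pads are 22 mm wide; open, the fingers measure 114 mm over their backs; the gripper's body (76 mm by 85 mm) begins 54 mm behind the grasp point. The pads swing forward as they close: fully open they stand 13 mm farther back than shut.
Start: joints at [1.227, 0.32, 1.565, -0, 1.257, -0.02], TCP at [0.183, 0.545, 0.231] pointing down, gripper open.
Joint ranges: [-3.11, 3.11], [-0.84, 2.01], [0.21, 2.61], [-1.34, 4.49], [0.05, 2.63], [-2.56, 2.56]. Speed limits (rad/s): [2.57, 2.57, 3.14, 3.14, 3.14, 3.14].

INTERFACE

Orientations are given as a rotation vector (axis times angle).
In Python, from bench import env gives the robot as it stands.
- The arm moves only by the tool step_arm, never from a script. Its argument "motion" is a list of rows, each an object with "grip": the finger opening in cm, from 0 to 8.54; "slide": the shift along the world's x, y, z in cm, a list of three; "turn": the turn about the world's z in degrees. A call has 1 to 5 rows; each row is the pose to reach, as a shift and turn from the pose commanded when the call began; what a row does not reach only later rows make up. A row lasts 1/10 s, in which the tool goes at most 50 mm and 8.59 degrees, less where a joint would pass 70% of its speed; a pose out of reach is approached as far as the arm can. A call with a gripper value outside its range is refused whole. The fingers move at their own pace and stop on an object; "squeeze" is the grip in N (left out, the last holds). Time passes only in rows, so rows that repeat a pose let the fingers close. It gives the time, the measured TCP pose, the force, the opening and the grip force at its end, in the units of the state.
- env.sense(): the state, without advancing time (a new reading comes with each control period).
- env.read_camera(name): name is "scene" or "top"; returns a dict with "image" (420x560x3 uint8, blue, green, red), "camera_matrix" (3x3 intrinsics, pixels), "k1" (the pictures are not rectified: a ray, as slopes to the right and down, at radius r is drawn at 1 + k1 r^2 times it, then the intrinsics apply), "R" (3x3) and "t" (3): a world point X has camera coordinates R X + t. Camera axes: x right, y down, z forward; pixel columns grow to the right and rows downward; lengths in m; the calibration is good to about 2 mm. A picture is of the moment at which its call begins. There is no depth.
- env.hand_in(): hands the job in; it is judged then, once.
Trained networks look in a picture, given as the dict that the camera call returned (one of the last four; its "shot" number tells which), for a name from the list of things; names that differ only in an ending like _2 or _b are one class to them, and where a whole thing is asked for, a point or a joint stands for the part that bears it (a point fixed in the world has none). Each returns a list of dicts, best first, with "conf" (0 to 1); they miss things now and then, are a little off and sometimes report something else, mostly with a low value. They report only what shows in the picture. A call takes as long as a camera call.
- env.recognise(picture, label): "bbox" ([centre column, centre row, width, height] in pixels, round what is visible of it).
The state is a dict: "t": time; "q": joint angles; "qvel": joint speeds; "tau": joint torques, N m; "eef_pos": TCP position; "eef_rot": TCP orientation; "wrist_force": force on the tool from outside, world axes, zero at the start; "ft_torque": the same for the moment, N m; "grip_width": opening from 0.0 (shut) to 1.0 (fully open); "finger_force": force on a finger pad.
Only numpy, scipy, OpenCV 4.12 (cv2) and the standard library are available. Lean on these libraries where they do the work, as an engineer would, in place of code of your own. Each camera call takes 0.05 s, during which the arm holds its last target. There are 200 camera calls.

## Working session

There is one attempt and no reset: what is moved stays moved. The work goes in short steps, Python scripts to look and compute and a tool call to move; the robot and the scene stay as the last step left them, time stands still between calls to the robot, and variables do not carry over. Pictures are saved under pics/ and viewed, at most 17 in all, crops included, and the job is handed in when it is done.

Besides the shell and the picture viewer there is one more tool, called after "Emit:" by a JSON object that holds its "op" and its "data", one argument or row to a line. step_arm: Moves the arm, as the interface text tells. Its arguments: {"type":"object","properties":{"motion":{"type":"array","items":{"type":"object","properties":{"grip":{"type":"number"},"slide":{"type":"array","items":{"type":"number"}},"turn":{"type":"number"}}}},"squeeze":{"type":"number"}},"required":["motion"]}

```bash
mkdir -p pics; ls; cat > h.py <<'E'
import numpy as np, cv2
from bench import env
def shot(n,f=None):
    p=env.read_camera(n)
    if f: cv2.imwrite('pics/'+f,p['image'])
    return p
def ray(p,uv):
    K=np.array(p['camera_matrix']); d=cv2.undistortPoints(np.array([[uv]],float),K,np.array([p['k1'],0,0,0,0.]))[0,0] if 0 else None
    m=np.linalg.solve(K,[uv[0],uv[1],1])[:2]; s=m.copy()
    for _ in range(30): s=m/(1+p['k1']*(s@s))
    R=np.array(p['R']); t=np.array(p['t'])
    return -R.T@t, R.T@np.array([s[0],s[1],1])
def atz(p,uv,z):
    c,d=ray(p,uv); return c+d*(z-c[2])/d[2]
def proj(p,X):
    c=np.array(p['R'])@np.array(X,float)+np.array(p['t']); s=c[:2]/c[2]; s=s*(1+p['k1']*(s@s))
    return (np.array(p['camera_matrix'])@[s[0],s[1],1])[:2]
E
python3 - <<'E'
from h import *
for n in('top','scene'):
    p=shot(n,n+'0.png'); print(n,'cam',(-np.array(p['R']).T@np.array(p['t'])).round(3),p['k1'])
    for l in['tray','chan_up_mid','chan_over_mid','chan_raw_mid','cap_a_mid','cap_blown_mid','knob','solder_spool','protoboard']:
        for r in env.recognise(p,l)[:3]: print(l,round(r['conf'],2),np.round(r['bbox']),atz(p,r['bbox'][:2],.02).round(3)[:2])
s=env.sense();print(s['eef_pos'],s['eef_rot'],s['t'])
E
```

```text
pics
top cam [0.455 0.006 1.057] -0.059152651394472934
tray 0.72 [166. 260.  60.  88.] [0.48 0.25]
chan_up_mid 0.64 [250. 278.  34.  40.] [0.433 0.06 ]
chan_over_mid 0.92 [310. 220.  28.  38.] [ 0.563 -0.08 ]
chan_raw_mid 0.96 [239. 177.  27.  42.] [0.667 0.083]
cap_a_mid 0.73 [310. 178.   8.  19.] [ 0.661 -0.085]
cap_blown_mid 0.44 [311. 271.  13.  18.] [ 0.447 -0.079]
knob 0.55 [278. 248.  11.   7.] [ 0.501 -0.005]
solder_spool 0.8 [278. 122.  24.  23.] [ 0.8   -0.013]
protoboard 0.62 [388. 248.  69.  86.] [ 0.495 -0.258]
scene cam [ 1.148 -0.304  0.775] -0.10548648980720933
tray 0.94 [348. 153.  73.  62.] [0.503 0.241]
tray 0.6 [256. 256.  14.  24.] [ 0.658 -0.077]
chan_up_mid 0.96 [264. 160.  42.  29.] [0.43 0.06]
chan_up_mid 0.46 [290. 188.  14.  24.] [0.535 0.067]
chan_over_mid 0.95 [235. 224.  44.  42.] [ 0.566 -0.078]
chan_raw_mid 0.84 [330. 233.  48.  41.] [0.678 0.075]
cap_a_mid 0.73 [257. 255.  18.  20.] [ 0.657 -0.076]
cap_blown_mid 0.68 [253. 193.  10.   8.] [ 0.509 -0.009]
cap_blown_mid 0.61 [209. 185.  14.  23.] [ 0.441 -0.08 ]
solder_spool 0.58 [326. 303.  31.  40.] [ 0.809 -0.017]
protoboard 0.71 [140. 242. 101.  81.] [ 0.518 -0.263]
[0.18298532 0.5451473  0.23135721] [5.06440086e-01 3.10046786e+00 2.23654708e-04] 1.0
```

```bash
python3 - <<'E'
import cv2
a=cv2.imread('pics/top0.png')[90:330,110:440]; cv2.imwrite('pics/t0.png',cv2.resize(a,(792,576),interpolation=cv2.INTER_CUBIC))
a=cv2.imread('pics/scene0.png')[90:330,80:410]; cv2.imwrite('pics/s0.png',cv2.resize(a,(792,576),interpolation=cv2.INTER_CUBIC))
E
```

```text
(no output)
```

View pics/t0.png

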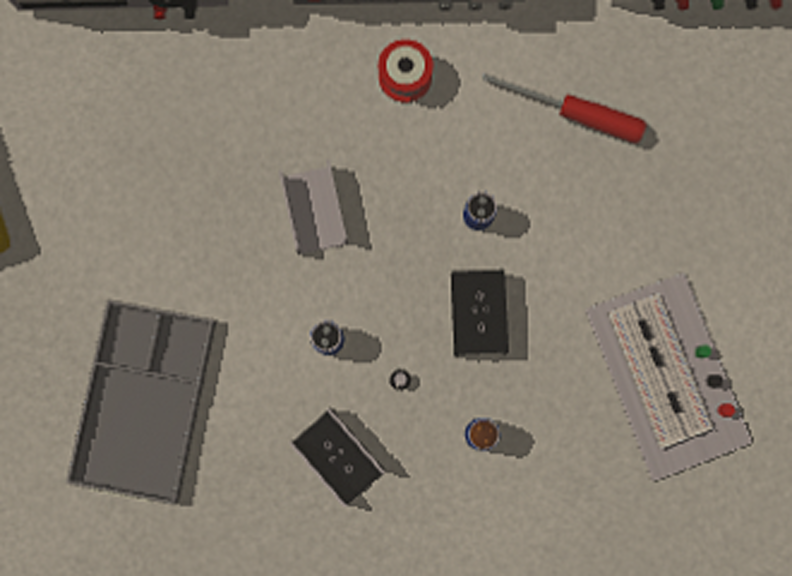

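View pics/s0.png

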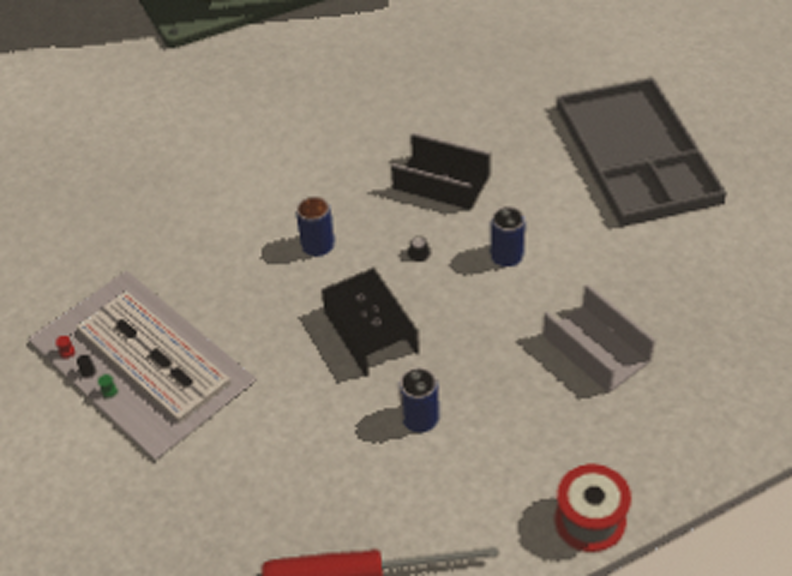

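Top view: tray is at left with wells at the far end, up-channel near crop (338,455), over-channel (480,312), sound caps (327,337) and (481,211), blown cap (483,433). I'll fit the poses from silhouettes in both cameras.

```bash
cat >> h.py <<'E'
from scipy.optimize import minimize
def box(x,y,a,L,W,z0,z1):
    c,s=np.cos(a),np.sin(a)
    return [(x+c*u-s*v,y+s*u+c*v,z) for u in(-L/2,L/2) for v in(-W/2,W/2) for z in(z0,z1)]
def cyl(x,y,r,z0,z1): return [(x+r*np.cos(t),y+r*np.sin(t),z) for t in np.arange(0,6.28,.3) for z in(z0,z1)]
S=6
def hullmask(p,P,roi):
    x0,y0,x1,y1=roi
    q=np.array([proj(p,X) for X in P]); q=((q-[x0,y0]+.5)*S-.5)
    m=np.zeros(((y1-y0)*S,(x1-x0)*S),np.uint8)
    cv2.fillConvexPoly(m,cv2.convexHull(np.round(q*16).astype(np.int32)),255,shift=4); return m
def target(p,fn,roi):
    x0,y0,x1,y1=roi
    im=cv2.resize(p['image'][y0:y1,x0:x1],None,fx=S,fy=S,interpolation=cv2.INTER_LINEAR).astype(int)
    m=fn(im).astype(np.uint8)*255
    n,l,st,_=cv2.connectedComponentsWithStats(m)
    k=1+np.argmax(st[1:,4]); pts=cv2.findNonZero((l==k).astype(np.uint8))
    o=np.zeros_like(m); cv2.fillConvexPoly(o,cv2.convexHull(pts),255); return o
def fit(views,model,x0,steps):
    def f(x):
        P=model(x); e=0
        for p,roi,t in views:
            m=hullmask(p,P,roi); e+=np.count_nonzero(m!=t)/np.count_nonzero(t)
        return e
    sim=np.vstack([x0]+[np.array(x0)+np.eye(len(x0))[i]*steps[i] for i in range(len(x0))])
    r=minimize(f,x0,method='Nelder-Mead',options=dict(initial_simplex=sim,maxiter=150)); return r.x,r.fun
def roiof(p,P,pad=12):
    q=np.array([proj(p,X) for X in P]); a=np.maximum(q.min(0)-pad,0).astype(int); b=(q.max(0)+pad).astype(int); return (*a,*b)
black=lambda i:(i.max(2)<62)
blue=lambda i:((i[...,0]-i[...,2]>15)|(i.max(2)<55))
grey=lambda i:(i[...,2]-i[...,0]<9)
E
cat > loc.py <<'E'
from h import *
T=shot('top');C=shot('scene')
out=[]
for n,model,x0,st,fn in [
 ('up',lambda v:box(*v,.08,.05,0,.03),[.43,.06,.69],[.01,.01,.1],black),
 ('over',lambda v:box(*v,.08,.05,0,.03),[.563,-.08,0],[.01,.01,.1],black),
 ('cap1',lambda v:cyl(*v,.015,0,.05),[.535,.067],[.01,.01],blue),
 ('cap2',lambda v:cyl(*v,.015,0,.05),[.655,-.08],[.01,.01],blue),
 ('blown',lambda v:cyl(*v,.015,0,.05),[.445,-.08],[.01,.01],blue),
 ('tray',lambda v:box(*v,.178,.106,0,.016),[.485,.25,-.21],[.01,.01,.05],grey)]:
    for vs in ([T],[C],[T,C]):
        vv=[(p,r,target(p,fn,r)) for p in vs for r in [roiof(p,model(x0))]]
        x,e=fit(vv,model,x0,st); print(n,len(vs),np.round(x,4),round(e,3))
    out.append((model,x))
ims=[]
for p,(a,b,c,d) in((T,(110,90,440,330)),(C,(80,90,410,330))):
    im=cv2.resize(p['image'],None,fx=4,fy=4,interpolation=cv2.INTER_CUBIC)
    for m,x in out:
        q=np.array([proj(p,X) for X in m(x)]); cv2.polylines(im,[np.round((cv2.convexHull(q.astype(np.float32))+.5)*4-.5).astype(int)],1,(0,255,0),1)
    ims.append(cv2.resize(im[b*4:d*4,a*4:c*4],(780,567),interpolation=cv2.INTER_AREA))
cv2.imwrite('pics/f0.png',ims[0]);cv2.imwrite('pics/f1.png',ims[1])
E
python3 loc.py
```

```text
up 1 [0.4288 0.0597 0.7216] 0.231
up 1 [0.4284 0.0581 0.7565] 0.086
up 2 [0.4291 0.0581 0.7594] 0.319
over 1 [ 0.5628 -0.0795  0.0098] 0.021
over 1 [ 0.5595 -0.0797  0.0121] 0.037
over 2 [ 0.5621 -0.0795  0.0104] 0.067
cap1 1 [0.5388 0.0653] 1.14
cap1 1 [0.5376 0.0679] 0.715
cap1 2 [0.5421 0.0642] 1.877
cap2 1 [ 0.6589 -0.083 ] 1.589
cap2 1 [ 0.659  -0.0814] 0.965
cap2 2 [ 0.6593 -0.0819] 2.558
blown 1 [ 0.4488 -0.0627] 2.361
blown 1 [ 0.4424 -0.0763] 0.64
blown 2 [ 0.4477 -0.0771] 3.093
tray 1 [ 0.4905  0.2522 -0.2073] 6.497
tray 1 [ 0.3729  0.3157 -0.7161] 1.507
tray 2 [ 0.205  0.45  -0.41 ] 2.0
```

View pics/f0.png

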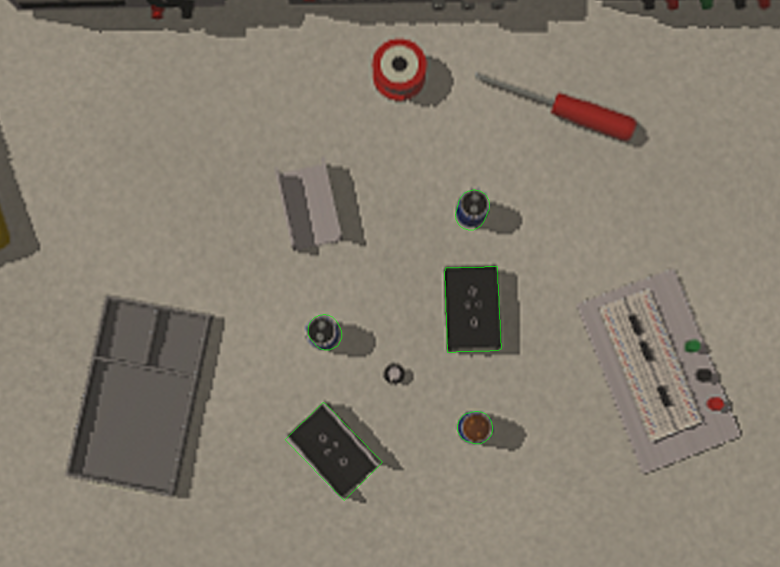

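View pics/f1.png

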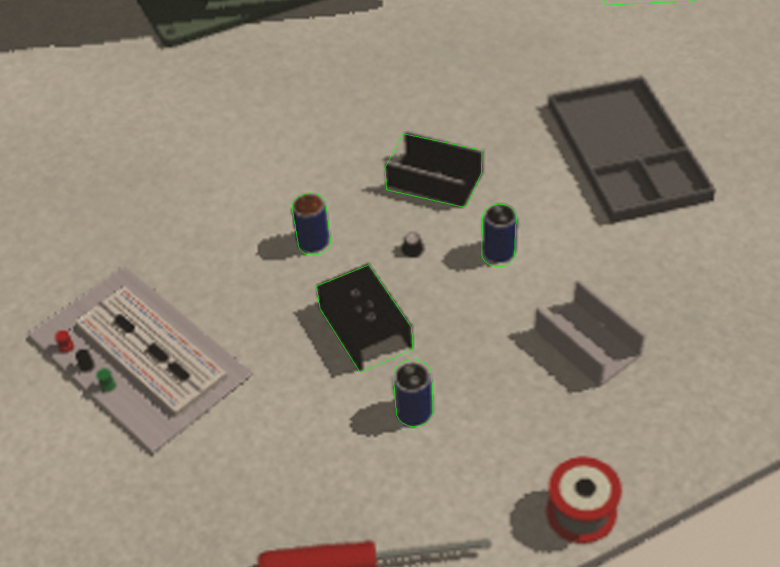

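Fits sit well on the channels and caps; the tray mask failed, so I fit the tray from the rim corners read off both pictures, then compute the first move.

```bash
python3 - <<'E'
from h import *
from scipy.optimize import least_squares
T=shot('top');C=shot('scene'); k=780/330
obs=[(T,(110,90),{(1,1):(107,297),(1,-1):(212,317),(-1,-1):(177,494),(-1,1):(68,475)}),
(C,(80,90),{(1,1):(713,190),(1,-1):(611,212),(-1,1):(642,78),(-1,-1):(549,97)})]
def res(v,vs=obs):
    c,s=np.cos(v[2]),np.sin(v[2]);r=[]
    for p,o,d in vs:
        for (a,b),uv in d.items():
            u,w=a*.089,b*.053
            r+=list(proj(p,(v[0]+c*u-s*w,v[1]+s*u+c*w,.016))-(np.array(uv)/k+o-.3))
    return r
for vs in(obs[:1],obs[1:],obs):
    o=least_squares(res,[.485,.25,-.2],args=(vs,),loss='soft_l1');print(o.x.round(4),np.round(res(o.x,vs),1))
E
```

```text
[ 0.4865  0.2436 -0.1988] [-0.  -0.8  0.3 -1.2 -0.3  1.1  0.1  0.7]
[ 0.4853  0.2445 -0.215 ] [ 0.7  0.4 -0.2  0.6  0.2 -0.6 -0.8 -1. ]
[ 0.486   0.2438 -0.2062] [ 0.2 -0.7  0.5 -0.8 -0.7  1.5 -0.3  0.7  0.8  0.5  0.2  1.  -0.2 -0.4
 -1.2 -0.5]
```

Emit:
{"op": "step_arm", "data": {
  "motion": [
    {"slide": [12,-24,0],"turn": 35,"grip": 8.5},
    {"slide": [12,-24,0],"turn": 35,"grip": 8.5},
    {"slide": [12,-24,0],"turn": 35,"grip": 8.5},
    {"slide": [12,-24,0],"turn": 35,"grip": 8.5},
    {"slide": [12,-24,0],"turn": 35,"grip": 8.5}
  ]
}}

```text
t: 1.7
eef_pos: [0.2914, 0.3282, 0.2315]
eef_rot: [-0.456, 3.108, 0.001]
wrist_force: [1.5, 0.9, -0.5]
grip_width: 0.996
finger_force: 0.0
```

Emit:
{"op": "step_arm", "data": {
  "motion": [
    {"slide": [13,-26,-6],"turn": 27},
    {"slide": [13,-26,-6],"turn": 27},
    {"slide": [13,-26,-6],"turn": 27},
    {"slide": [13,-26,-6],"turn": 27},
    {"slide": [13,-26,-6],"turn": 27}
  ]
}}

```text
invalid input at $.motion[0]: expected keys grip, slide, turn
```

Emit:
{"op": "step_arm", "data": {
  "motion": [
    {"slide": [0,0,-1]},
    {"slide": [0,0,-1]},
    {"slide": [0,0,-1]}
  ]
}}

```text
invalid input at $.motion[0]: expected keys grip, slide, turn
```

```bash
cat >> h.py <<'E'
from scipy.spatial.transform import Rotation as Ro
def state(tgt=None,fa=None):
    s=env.sense(); y=Ro.from_rotvec(s['eef_rot']).apply([0,1,0]); a=np.degrees(np.arctan2(y[1],y[0]))
    print('t',round(s['t'],2),'pos',np.round(s['eef_pos'],4),'fa',round(a,1),'q',np.round(s['q'],2))
    if tgt is not None: print('slide cm',np.round((np.array(tgt)-s['eef_pos'])*100,2),'turn',round((fa-a+90)%180-90,1))
E
python3 -c "
from h import *
state([.429,.0585,.018],133.3)"
```

```text
t 1.7 pos [0.2914 0.3282 0.2315] fa 106.7 q [ 0.82  0.1   1.85 -0.    1.19 -1.04]
slide cm [ 13.76 -26.97 -21.35] turn 26.6
```

Emit:
{"op": "step_arm", "data": {
  "motion": [
    {"slide": [13,-26,-6],"turn": 27,"grip": 8.5},
    {"slide": [13,-26,-6],"turn": 27,"grip": 8.5},
    {"slide": [13,-26,-6],"turn": 27,"grip": 8.5},
    {"slide": [13,-26,-6],"turn": 27,"grip": 8.5},
    {"slide": [13,-26,-6],"turn": 27,"grip": 8.5}
  ]
}}

```text
t: 2.2
eef_pos: [0.3907, 0.1307, 0.1858]
eef_rot: [-1.166, 2.916, 0.0]
wrist_force: [0.5, -0.2, -0.3]
grip_width: 0.995
finger_force: 0.0
```

Emit:
{"op": "step_arm", "data": {
  "motion": [
    {"slide": [0,0,-1],"turn": 0,"grip": 8.5},
    {"slide": [0,0,-1],"turn": 0,"grip": 8.5},
    {"slide": [0,0,-1],"turn": 0,"grip": 8.5}
  ]
}}

```text
t: 2.5
eef_pos: [0.3898, 0.133, 0.1759]
eef_rot: [1.164, -2.918, -0.001]
wrist_force: [-0.1, 1.4, -0.3]
grip_width: 0.989
finger_force: 0.0
```

```bash
python3 -c "
from h import *
state([.429,.0585,.018],133.3)"
```

```text
t 2.5 pos [0.3898 0.133  0.1759] fa 133.5 q [ 0.3   0.11  1.99  0.    1.04 -2.03]
slide cm [  3.92  -7.45 -15.79] turn -0.2
```

Emit:
{"op": "step_arm", "data": {
  "motion": [
    {"slide": [3.9,-7.4,0],"turn": 0,"grip": 8.5},
    {"slide": [3.9,-7.4,-3],"turn": 0,"grip": 8.5},
    {"slide": [3.9,-7.4,-7],"turn": 0,"grip": 8.5},
    {"slide": [3.9,-7.4,-11],"turn": 0,"grip": 8.5},
    {"slide": [3.9,-7.4,-11],"turn": 0,"grip": 8.5}
  ]
}}

```text
t: 3.0
eef_pos: [0.4255, 0.0593, 0.0627]
eef_rot: [1.163, -2.908, -0.004]
wrist_force: [-1.1, -0.3, 0.8]
grip_width: 0.995
finger_force: 0.0
```

```bash
python3 -c "
from h import *
state([.429,.0585,.014],133.3)
for n in('top','scene'):
  p=shot(n); im=p['image']; q=proj(p,(.429,.0585,.03)).astype(int); print(n,q)
  a=im[q[1]-40:q[1]+40,q[0]-50:q[0]+50]; cv2.imwrite('pics/g_%s.png'%n,cv2.resize(a,None,fx=4,fy=4,interpolation=cv2.INTER_CUBIC))
cv2.imwrite('pics/g1.png',np.hstack([cv2.imread('pics/g_top.png'),cv2.imread('pics/g_scene.png')]))"
```

```text
t 3.0 pos [0.4255 0.0593 0.0627] fa 133.6 q [ 0.11  0.29  2.11  0.    0.75 -2.22]
slide cm [ 0.35 -0.08 -4.87] turn -0.3
top [250 280]
scene [263 156]
```

View pics/g1.png

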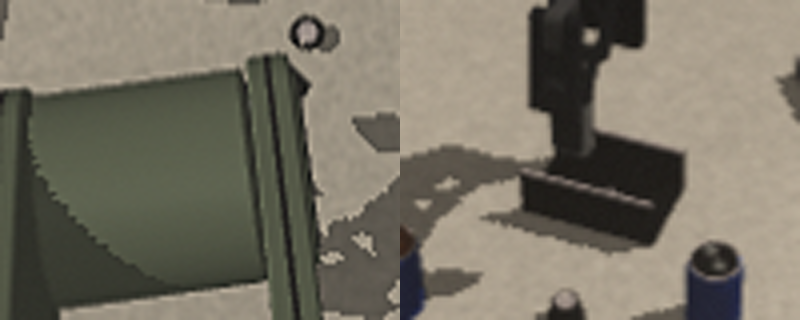

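The gripper stands above the channel with fingers aligned across its width; descending.

Emit:
{"op": "step_arm", "data": {
  "motion": [
    {"slide": [0.2,0,-2.5],"turn": 0,"grip": 8.5},
    {"slide": [0.2,0,-4.8],"turn": 0,"grip": 8.5},
    {"slide": [0.2,0,-4.8],"turn": 0,"grip": 7},
    {"slide": [0.2,0,-4.8],"turn": 0,"grip": 6},
    {"slide": [0.2,0,-4.8],"turn": 0,"grip": 5}
  ],
  "squeeze": 25
}}

```text
t: 3.6
eef_pos: [0.4326, 0.0588, 0.0197]
eef_rot: [-1.162, 2.914, -0.001]
wrist_force: [-0.4, 0.7, 6.9]
grip_width: 0.593
finger_force: 5.8
```

Emit:
{"op": "step_arm", "data": {
  "motion": [
    {"slide": [0,0,0],"turn": 0,"grip": 4.2},
    {"slide": [0,0,0],"turn": 0,"grip": 4.2},
    {"slide": [0,0,0],"turn": 0,"grip": 4.2},
    {"slide": [0,0,0],"turn": 0,"grip": 4.2},
    {"slide": [0,0,0],"turn": 0,"grip": 4.2}
  ]
}}

```text
t: 4.1
eef_pos: [0.4326, 0.0588, 0.02]
eef_rot: [-1.16, 2.915, -0.001]
wrist_force: [-0.9, 2.2, 7.4]
grip_width: 0.577
finger_force: 24.6
```

```bash
python3 -c "
from h import *
state([.429,.0585,.014],133.3)"
```

```text
t 4.1 pos [0.4326 0.0588 0.02  ] fa 133.4 q [ 0.11  0.37  2.15  0.    0.62 -2.22]
slide cm [-0.36 -0.03 -0.6 ] turn -0.1
```

Emit:
{"op": "step_arm", "data": {
  "motion": [
    {"slide": [0,0,1],"turn": 0,"grip": 4.2},
    {"slide": [0,0,3],"turn": 0,"grip": 4.2},
    {"slide": [0,0,6],"turn": 0,"grip": 4.2},
    {"slide": [0,0,9],"turn": 0,"grip": 4.2},
    {"slide": [0,0,9],"turn": 0,"grip": 4.2}
  ]
}}

```text
t: 4.6
eef_pos: [0.4341, 0.0585, 0.1126]
eef_rot: [-1.159, 2.909, -0.004]
wrist_force: [0.7, 0.7, -0.7]
grip_width: 0.579
finger_force: 26.6
```

```bash
cat >> h.py <<'E'
def crops(X,f,k=4,w=50,h=40):
  o=[]
  for n in('top','scene'):
    p=shot(n); q=proj(p,X).astype(int); x=max(q[0]-w,0);y=max(q[1]-h,0)
    o.append(cv2.resize(p['image'][y:y+2*h,x:x+2*w],(400,400*h//w),interpolation=cv2.INTER_CUBIC)); print(n,'crop origin',x,y)
  cv2.imwrite('pics/'+f,np.hstack(o))
E
python3 -c "
from h import *
state([.429,.0585,.014],133.3)
crops((.43,.06,.1),'g2.png')"
```

```text
t 4.6 pos [0.4341 0.0585 0.1126] fa 133.5 q [ 0.11  0.22  2.04 -0.    0.86 -2.22]
slide cm [-0.51 -0.   -9.86] turn -0.2
top crop origin 197 240
scene crop origin 213 92
```

View pics/g2.png

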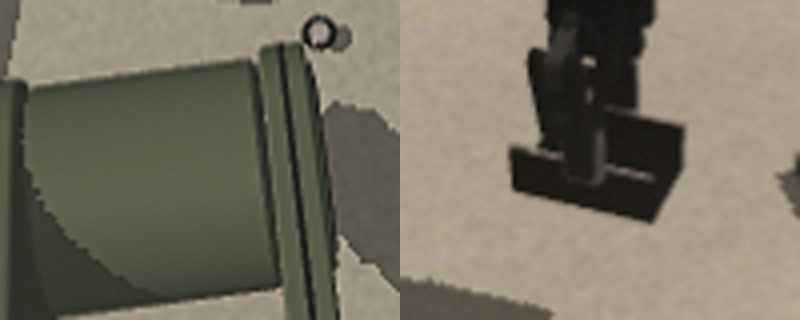

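Channel is held level between the fingers. Carry it over the bay.

Emit:
{"op": "step_arm", "data": {
  "motion": [
    {"slide": [4.8,20.5,0],"turn": -30,"grip": 4.2},
    {"slide": [4.8,20.5,0],"turn": -30,"grip": 4.2},
    {"slide": [4.8,20.5,0],"turn": -30,"grip": 4.2},
    {"slide": [4.8,20.5,0],"turn": -30,"grip": 4.2},
    {"slide": [4.8,20.5,0],"turn": -30,"grip": 4.2}
  ]
}}

```text
t: 5.2
eef_pos: [0.4791, 0.2664, 0.1067]
eef_rot: [0.368, -3.119, -0.001]
wrist_force: [-0.2, -0.5, -0.2]
grip_width: 0.575
finger_force: 26.6
```

Emit:
{"op": "step_arm", "data": {
  "motion": [
    {"slide": [0,0,0],"turn": -25.3,"grip": 4.2},
    {"slide": [0,0,0],"turn": -25.3,"grip": 4.2},
    {"slide": [0,0,0],"turn": -25.3,"grip": 4.2},
    {"slide": [0,0,0],"turn": -25.3,"grip": 4.2},
    {"slide": [0,0,0],"turn": -25.3,"grip": 4.2}
  ]
}}

```text
t: 5.7
eef_pos: [0.4785, 0.2629, 0.107]
eef_rot: [-0.32, -3.124, 0.002]
wrist_force: [0.6, -0.1, -1.0]
grip_width: 0.578
finger_force: 26.6
```

```bash
python3 -c "
from h import *
state([.4824,.2643,.0245],78.1)"
```

```text
t 5.7 pos [0.4785 0.2629 0.107 ] fa 78.3 q [ 0.48  0.38  1.81  0.    0.95 -0.89]
slide cm [ 0.39  0.14 -8.25] turn -0.2
```

Emit:
{"op": "step_arm", "data": {
  "motion": [
    {"slide": [0.4,0.1,-2],"turn": 0,"grip": 4.2},
    {"slide": [0.4,0.1,-4],"turn": 0,"grip": 4.2},
    {"slide": [0.4,0.1,-5.5],"turn": 0,"grip": 4.2},
    {"slide": [0.4,0.1,-7],"turn": 0,"grip": 4.2},
    {"slide": [0.4,0.1,-7],"turn": 0,"grip": 4.2}
  ]
}}

```text
t: 6.2
eef_pos: [0.482, 0.2635, 0.036]
eef_rot: [-0.321, -3.122, 0.003]
wrist_force: [1.1, 0.4, -0.1]
grip_width: 0.574
finger_force: 26.5
```

```bash
python3 -c "
from h import *
state([.4824,.2643,.0245],78.1)
crops((.48,.26,.03),'g3.png')"
```

```text
t 6.2 pos [0.482  0.2635 0.036 ] fa 78.3 q [ 0.48  0.48  1.87 -0.    0.79 -0.89]
slide cm [ 0.04  0.08 -1.15] turn -0.2
top crop origin 110 219
scene crop origin 300 101
```

View pics/g3.png

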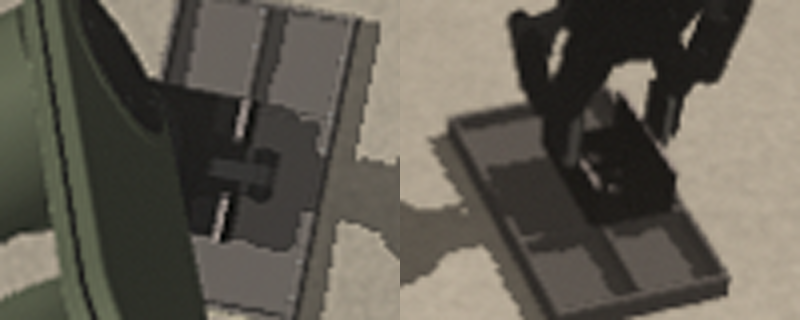

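Channel is hovering over the +y half of the bay, parallel to its walls. Lower to contact.

Emit:
{"op": "step_arm", "data": {
  "motion": [
    {"slide": [0,0,-0.7],"turn": 0,"grip": 4.2},
    {"slide": [0,0,-1.0],"turn": 0,"grip": 4.2},
    {"slide": [0,0,-1.2],"turn": 0,"grip": 4.2},
    {"slide": [0,0,-1.2],"turn": 0,"grip": 4.2}
  ]
}}

```text
t: 6.7
eef_pos: [0.4826, 0.265, 0.0292]
eef_rot: [0.325, 3.125, 0.003]
wrist_force: [-8.4, -0.6, 21.6]
grip_width: 0.576
finger_force: 31.0
```

Too far along +x: my sum for the target was 20 mm off (should be x = 0.462), so it touches the divider. Lift and shift.

Emit:
{"op": "step_arm", "data": {
  "motion": [
    {"slide": [0,0,1.5],"turn": 0,"grip": 4.2},
    {"slide": [0,0,1.5],"turn": 0,"grip": 4.2},
    {"slide": [-2,0,1.5],"turn": 0,"grip": 4.2},
    {"slide": [-2,0,1.5],"turn": 0,"grip": 4.2},
    {"slide": [-2,0,1.5],"turn": 0,"grip": 4.2}
  ]
}}

```text
t: 7.2
eef_pos: [0.4632, 0.2643, 0.0406]
eef_rot: [0.323, 3.125, 0.0]
wrist_force: [0.2, 0.7, -1.3]
grip_width: 0.575
finger_force: 28.7
```

```bash
python3 -c "
from h import *
state([.4624,.2643,.0245],78.1)
crops((.46,.26,.03),'g4.png')"
```

```text
t 7.2 pos [0.4632 0.2643 0.0406] fa 78.2 q [ 0.5   0.45  1.91 -0.    0.78 -0.87]
slide cm [-0.08  0.   -1.61] turn -0.1
top crop origin 110 228
scene crop origin 295 96
```

View pics/g4.png

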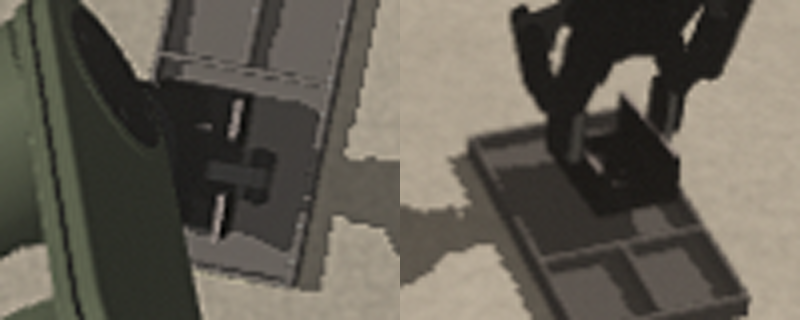

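Now clear of the divider and end wall (wall edge rows 98–240 in a bay of 75–280). Lower.

Emit:
{"op": "step_arm", "data": {
  "motion": [
    {"slide": [0,0,-0.8],"turn": 0,"grip": 4.2},
    {"slide": [0,0,-1.2],"turn": 0,"grip": 4.2},
    {"slide": [0,0,-1.4],"turn": 0,"grip": 4.2},
    {"slide": [0,0,-1.4],"turn": 0,"grip": 4.2}
  ]
}}

```text
t: 7.7
eef_pos: [0.4642, 0.2642, 0.027]
eef_rot: [0.324, 3.123, 0.001]
wrist_force: [1.1, -2.2, 5.4]
grip_width: 0.574
finger_force: 29.5
```

Emit:
{"op": "step_arm", "data": {
  "motion": [
    {"slide": [0,0,0],"turn": 0,"grip": 5.4},
    {"slide": [0,0,0],"turn": 0,"grip": 5.8},
    {"slide": [0,0,0.1],"turn": 0,"grip": 6.2},
    {"slide": [0,0,0.2],"turn": 0,"grip": 6.2}
  ]
}}

```text
t: 8.1
eef_pos: [0.4629, 0.2642, 0.0286]
eef_rot: [-0.324, -3.124, 0.0]
wrist_force: [0.1, -0.2, 0.7]
grip_width: 0.728
finger_force: 0.0
```

Emit:
{"op": "step_arm", "data": {
  "motion": [
    {"slide": [0,0,2],"turn": 0,"grip": 6.2},
    {"slide": [0,0,6],"turn": 0,"grip": 6.5},
    {"slide": [0,0,10],"turn": 0,"grip": 8.5},
    {"slide": [0,-4,12],"turn": 0,"grip": 8.5},
    {"slide": [0,-8,12],"turn": 0,"grip": 8.5}
  ]
}}

```text
t: 8.6
eef_pos: [0.4651, 0.1848, 0.1522]
eef_rot: [0.319, 3.118, 0.005]
wrist_force: [0.2, -0.3, -0.2]
grip_width: 0.994
finger_force: 0.0
```

Emit:
{"op": "step_arm", "data": {
  "motion": [
    {"slide": [5,-23,0],"turn": 12.5,"grip": 8.5},
    {"slide": [5,-23,0],"turn": 12.5,"grip": 8.5},
    {"slide": [5,-23,0],"turn": 12.5,"grip": 8.5},
    {"slide": [5,-23,0],"turn": 12.5,"grip": 8.5},
    {"slide": [5,-23,0],"turn": 12.5,"grip": 8.5}
  ]
}}

```text
t: 9.1
eef_pos: [0.5132, -0.0482, 0.1489]
eef_rot: [-0.016, 3.141, -0.0]
wrist_force: [0.7, 0.9, 1.1]
grip_width: 0.995
finger_force: 0.0
```

```bash
python3 - <<'E'
from h import *
state([.562,-.0795,.020],90.6)
T=shot('top');C=shot('scene')
X0=[.460,.264,-.207]
m=lambda v:box(*v,.08,.05,.004,.034)
for p,n in((T,'t'),(C,'c')):
    r=roiof(p,m(X0)); t=target(p,lambda i:i.max(2)<50,r); print(n,fit([(p,r,t)],m,X0,[.006,.006,.05]))
    x,y=proj(p,(.48,.25,.02)).astype(int); cv2.imwrite('pics/h%s.png'%n,cv2.resize(p['image'][y-45:y+45,x-50:x+50],(400,360),interpolation=cv2.INTER_CUBIC))
cv2.imwrite('pics/h.png',np.hstack([cv2.imread('pics/ht.png'),cv2.imread('pics/hc.png')]))
E
```

```text
t 9.1 pos [ 0.5132 -0.0482  0.1489] fa 90.6 q [-0.12  0.3   1.82 -0.    1.02 -1.7 ]
slide cm [  4.88  -3.13 -12.89] turn 0.0
t (array([ 0.46598919,  0.26082053, -0.20443294]), np.float64(0.4088096261280619))
c (array([ 0.4648726 ,  0.26192466, -0.20380204]), np.float64(0.08415253321810522))
```

View pics/h.png

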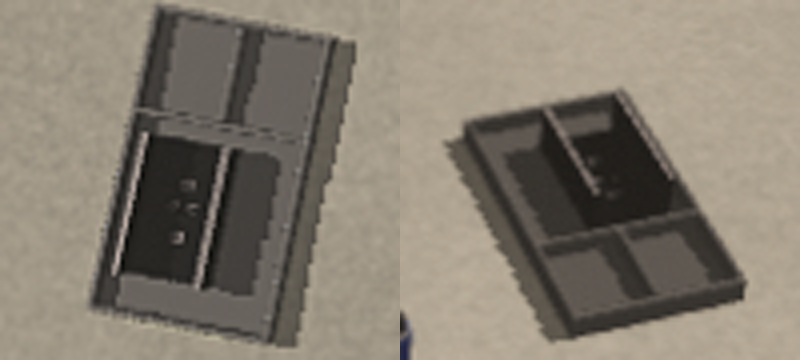

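Up-channel sits flat and square in the bay's +y half (wall edges at crop x≈146→115 and 222→200). Now the over-channel.

Emit:
{"op": "step_arm", "data": {
  "motion": [
    {"slide": [4.9,-3.1,0],"turn": 0,"grip": 8.5},
    {"slide": [4.9,-3.1,0],"turn": 0,"grip": 8.5},
    {"slide": [4.9,-3.1,-4],"turn": 0,"grip": 8.5},
    {"slide": [4.9,-3.1,-8],"turn": 0,"grip": 8.5},
    {"slide": [4.9,-3.1,-8],"turn": 0,"grip": 8.5}
  ]
}}

```text
t: 9.7
eef_pos: [0.5577, -0.0752, 0.0641]
eef_rot: [0.019, -3.13, -0.004]
wrist_force: [-1.5, -0.0, -0.6]
grip_width: 0.997
finger_force: 0.0
```

```bash
python3 -c "
from h import *
state([.562,-.0795,.018],90.6)"
```

```text
t 9.7 pos [ 0.5577 -0.0752  0.0641] fa 90.7 q [-0.15  0.46  1.81  0.    0.88 -1.74]
slide cm [ 0.43 -0.43 -4.61] turn -0.1
```

Emit:
{"op": "step_arm", "data": {
  "motion": [
    {"slide": [0.2,-0.3,-2.5],"turn": 0,"grip": 8.5},
    {"slide": [0.2,-0.3,-4.6],"turn": 0,"grip": 8.5},
    {"slide": [0.2,-0.3,-4.6],"turn": 0,"grip": 8.5},
    {"slide": [0.2,-0.3,-4.6],"turn": 0,"grip": 6},
    {"slide": [0.2,-0.3,-4.6],"turn": 0,"grip": 5}
  ],
  "squeeze": 25
}}

```text
t: 10.2
eef_pos: [0.5654, -0.0796, 0.0248]
eef_rot: [-0.018, 3.138, -0.001]
wrist_force: [0.2, -0.1, 0.9]
grip_width: 0.685
finger_force: 0.0
```

Emit:
{"op": "step_arm", "data": {
  "motion": [
    {"slide": [0,0,0],"turn": 0,"grip": 4.2},
    {"slide": [0,0,0],"turn": 0,"grip": 4.2},
    {"slide": [0,0,0],"turn": 0,"grip": 4.2},
    {"slide": [0,0,0],"turn": 0,"grip": 4.2},
    {"slide": [0,0,0],"turn": 0,"grip": 4.2}
  ]
}}

```text
t: 10.7
eef_pos: [0.5652, -0.0797, 0.0249]
eef_rot: [-0.018, 3.138, -0.0]
wrist_force: [-1.2, 1.1, 5.1]
grip_width: 0.566
finger_force: 25.0
```

```bash
python3 -c "
from h import *
state([.562,-.0795,.018],90.6)"
```

```text
t 10.7 pos [ 0.5652 -0.0797  0.0249] fa 90.6 q [-0.16  0.52  1.84  0.    0.78 -1.74]
slide cm [-0.32  0.02 -0.69] turn -0.0
```

Emit:
{"op": "step_arm", "data": {
  "motion": [
    {"slide": [0,0,1],"turn": 0,"grip": 4.2},
    {"slide": [0,0,3],"turn": 0,"grip": 4.2},
    {"slide": [0,0,6],"turn": 0,"grip": 4.2},
    {"slide": [0,0,10],"turn": 0,"grip": 4.2},
    {"slide": [0,0,10],"turn": 0,"grip": 4.2}
  ]
}}

```text
t: 11.2
eef_pos: [0.5678, -0.0804, 0.1294]
eef_rot: [-0.018, 3.129, -0.003]
wrist_force: [0.8, -0.1, 0.1]
grip_width: 0.564
finger_force: 26.0
```

Emit:
{"op": "step_arm", "data": {
  "motion": [
    {"slide": [-5,16,0],"turn": -6,"grip": 4.2},
    {"slide": [-5,16,0],"turn": -6,"grip": 4.2},
    {"slide": [-5,16,0],"turn": -6,"grip": 4.2},
    {"slide": [-5,16,0],"turn": -6,"grip": 4.2},
    {"slide": [-5,16,0],"turn": -6,"grip": 4.2}
  ]
}}

```text
t: 11.7
eef_pos: [0.5129, 0.0824, 0.1232]
eef_rot: [-0.141, -3.138, -0.001]
wrist_force: [0.3, -0.6, -0.5]
grip_width: 0.57
finger_force: 26.1
```

Emit:
{"op": "step_arm", "data": {
  "motion": [
    {"slide": [-5.2,14.8,0],"turn": -6.5,"grip": 4.2},
    {"slide": [-5.2,14.8,0],"turn": -6.5,"grip": 4.2},
    {"slide": [-5.2,14.8,0],"turn": -6.5,"grip": 4.2},
    {"slide": [-5.2,14.8,0],"turn": -6.5,"grip": 4.2},
    {"slide": [-5.2,14.8,0],"turn": -6.5,"grip": 4.2}
  ]
}}

```text
t: 12.2
eef_pos: [0.4621, 0.2286, 0.1229]
eef_rot: [0.321, 3.125, -0.0]
wrist_force: [-0.6, -0.9, -0.2]
grip_width: 0.567
finger_force: 26.2
```

```bash
python3 -c "
from h import *
state([.4612,.2335,.06],78.1)"
```

```text
t 12.2 pos [0.4621 0.2286 0.1229] fa 78.3 q [ 0.44  0.32  1.86 -0.    0.96 -0.93]
slide cm [-0.09  0.49 -6.29] turn -0.2
```

Emit:
{"op": "step_arm", "data": {
  "motion": [
    {"slide": [-0.1,0.5,-1],"turn": 0,"grip": 4.2},
    {"slide": [-0.1,0.5,-3],"turn": 0,"grip": 4.2},
    {"slide": [-0.1,0.5,-5],"turn": 0,"grip": 4.2},
    {"slide": [-0.1,0.5,-5.5],"turn": 0,"grip": 4.2},
    {"slide": [-0.1,0.5,-5.5],"turn": 0,"grip": 4.2}
  ]
}}

```text
t: 12.7
eef_pos: [0.461, 0.2318, 0.0668]
eef_rot: [-0.327, -3.123, 0.002]
wrist_force: [-0.4, -0.0, -0.7]
grip_width: 0.569
finger_force: 26.2
```

```bash
python3 -c "
from h import *
state([.4612,.2335,.03],78.1)
crops((.46,.24,.04),'g5.png')"
```

```text
t 12.7 pos [0.461  0.2318 0.0668] fa 78.0 q [ 0.44  0.39  1.92 -0.    0.83 -0.92]
slide cm [ 0.02  0.17 -3.68] turn 0.1
top crop origin 118 228
scene crop origin 288 95
```

View pics/g5.png

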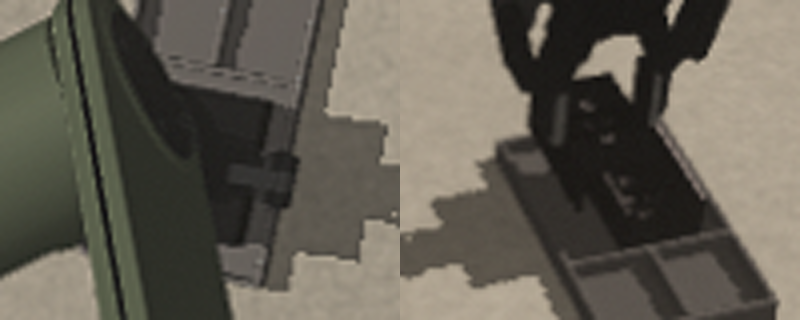

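Over-channel is above the near half, parallel, its inner wall over the up-channel's trough. Lower.

Emit:
{"op": "step_arm", "data": {
  "motion": [
    {"slide": [0,0,-1],"turn": 0,"grip": 4.2},
    {"slide": [0,0,-2],"turn": 0,"grip": 4.2},
    {"slide": [0,0,-2.7],"turn": 0,"grip": 4.2},
    {"slide": [0,0,-2.9],"turn": 0,"grip": 4.2},
    {"slide": [0,0,-2.9],"turn": 0,"grip": 4.2}
  ]
}}

```text
t: 13.3
eef_pos: [0.4608, 0.2332, 0.0383]
eef_rot: [-0.324, -3.124, 0.001]
wrist_force: [-0.0, -0.2, -0.7]
grip_width: 0.57
finger_force: 26.2
```

Emit:
{"op": "step_arm", "data": {
  "motion": [
    {"slide": [0,0,-0.3],"turn": 0,"grip": 4.2},
    {"slide": [0,0,-0.5],"turn": 0,"grip": 4.2},
    {"slide": [0,0,-0.5],"turn": 0,"grip": 4.2}
  ]
}}

```text
t: 13.6
eef_pos: [0.461, 0.2332, 0.0337]
eef_rot: [-0.324, -3.125, 0.0]
wrist_force: [-0.0, 0.5, -0.5]
grip_width: 0.566
finger_force: 26.2
```

Emit:
{"op": "step_arm", "data": {
  "motion": [
    {"slide": [0,0,-0.2],"turn": 0,"grip": 4.2},
    {"slide": [0,0,-0.3],"turn": 0,"grip": 4.2},
    {"slide": [0,0,-0.3],"turn": 0,"grip": 4.2}
  ]
}}

```text
t: 13.9
eef_pos: [0.4613, 0.2334, 0.0319]
eef_rot: [0.324, 3.124, 0.001]
wrist_force: [-2.2, -0.0, 6.9]
grip_width: 0.566
finger_force: 27.2
```

Contact at the expected height (web on the wall). Release and withdraw.

Emit:
{"op": "step_arm", "data": {
  "motion": [
    {"slide": [0,0,0],"turn": 0,"grip": 5.2},
    {"slide": [0,0,0],"turn": 0,"grip": 5.6},
    {"slide": [0,0,0],"turn": 0,"grip": 6.0},
    {"slide": [0,0,0],"turn": 0,"grip": 6.2},
    {"slide": [0,0,0.2],"turn": 0,"grip": 6.2}
  ]
}}

```text
t: 14.4
eef_pos: [0.4608, 0.2331, 0.0325]
eef_rot: [-0.324, -3.124, 0.001]
wrist_force: [0.1, 0.6, 0.2]
grip_width: 0.721
finger_force: 0.0
```

Emit:
{"op": "step_arm", "data": {
  "motion": [
    {"slide": [0,0,1],"turn": 0,"grip": 6.2},
    {"slide": [0,0,3],"turn": 0,"grip": 6.2},
    {"slide": [0,0,6],"turn": 0,"grip": 6.2},
    {"slide": [0,0,10],"turn": 0,"grip": 6.2},
    {"slide": [2,-5,12],"turn": 0,"grip": 6.2}
  ]
}}

```text
t: 14.9
eef_pos: [0.4795, 0.1933, 0.1545]
eef_rot: [0.315, 3.12, 0.008]
wrist_force: [1.5, -0.5, 0.3]
grip_width: 0.725
finger_force: 0.0
```

Emit:
{"op": "step_arm", "data": {
  "motion": [
    {"slide": [5,-12,0],"turn": 0,"grip": 6.2},
    {"slide": [5,-12,0],"turn": 0,"grip": 6.2},
    {"slide": [5,-12,0],"turn": 0,"grip": 6.2},
    {"slide": [5,-12,0],"turn": 0,"grip": 6.2}
  ]
}}

```text
t: 15.3
eef_pos: [0.5299, 0.0665, 0.1511]
eef_rot: [0.331, 3.122, -0.001]
wrist_force: [0.4, 0.6, 0.1]
grip_width: 0.727
finger_force: 0.0
```

```bash
python3 -c "
from h import *
state([.538,.0663,.03],45)
crops((.48,.245,.03),'g6.png')"
```

```text
t 15.3 pos [0.5299 0.0665 0.1511] fa 77.9 q [ 0.1   0.32  1.78 -0.    1.04 -1.25]
slide cm [  0.81  -0.02 -12.11] turn -32.9
top crop origin 117 219
scene crop origin 294 103
```

View pics/g6.png

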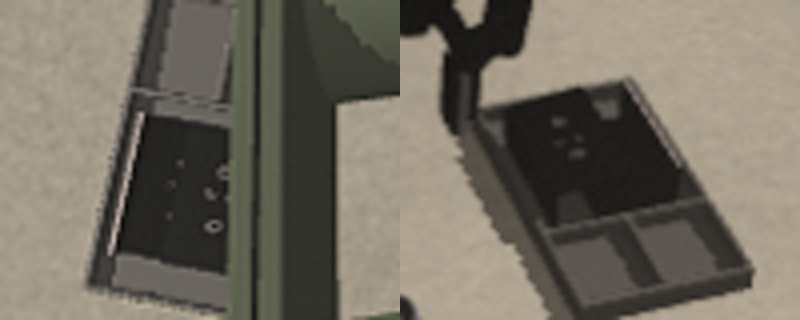

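The over-channel straddles the up-channel's inner wall, both in the bay. Next cap 1.

Emit:
{"op": "step_arm", "data": {
  "motion": [
    {"slide": [0.8,0,0],"turn": -42,"grip": 6.5},
    {"slide": [0.8,0,0],"turn": -42,"grip": 6.5},
    {"slide": [0.8,0,0],"turn": -42,"grip": 6.5},
    {"slide": [0.8,0,0],"turn": -42,"grip": 6.5},
    {"slide": [0.8,0,0],"turn": -42,"grip": 6.5}
  ]
}}

```text
t: 15.9
eef_pos: [0.5357, 0.0714, 0.1505]
eef_rot: [-1.427, -2.798, -0.0]
wrist_force: [-0.3, 1.1, -0.2]
grip_width: 0.76
finger_force: 0.0
```

Emit:
{"op": "step_arm", "data": {
  "motion": [
    {"slide": [0,0,0],"turn": -42,"grip": 6.5},
    {"slide": [0,0,0],"turn": -42,"grip": 6.5},
    {"slide": [0,0,-2],"turn": -42,"grip": 6.5},
    {"slide": [0,0,-4],"turn": -42,"grip": 6.5},
    {"slide": [0,0,-5],"turn": -42,"grip": 6.5}
  ]
}}

```text
t: 16.4
eef_pos: [0.5349, 0.0713, 0.099]
eef_rot: [-2.334, -2.1, 0.003]
wrist_force: [-0.1, -0.4, -0.2]
grip_width: 0.758
finger_force: 0.0
```

Emit:
{"op": "step_arm", "data": {
  "motion": [
    {"slide": [0,0,0],"turn": -6,"grip": 6.5},
    {"slide": [0,0,0],"turn": -6,"grip": 6.5},
    {"slide": [0,0,0],"turn": -6,"grip": 6.5}
  ]
}}

```text
t: 16.7
eef_pos: [0.5363, 0.0708, 0.1006]
eef_rot: [2.435, 1.985, 0.001]
wrist_force: [-0.2, 1.1, 0.1]
grip_width: 0.763
finger_force: 0.0
```

```bash
python3 - <<'E'
from h import *
state([.538,.0665,.03],-11.9)
from scipy.spatial.transform import Rotation as Ro
# tray/pair check and targets
t=np.array([.486,.244]);c,s=np.cos(-.207),np.sin(-.207);R=np.array([[c,-s],[s,c]])
for w in((.057,.0255),(.057,-.0255)): print(t+R@w)
for n in('top','scene'):
    p=shot(n)
    for r in env.recognise(p,'cap_a_mid')[:3]+env.recognise(p,'cap_b_mid')[:3]: print(n,round(r['conf'],2),np.round(r['bbox']),atz(p,r['bbox'][:2],.025).round(3)[:2])
E
```

```text
t 16.7 pos [0.5363 0.0708 0.1006] fa -11.6 q [0.11 0.38 1.83 0.   0.93 0.31]
slide cm [ 0.17 -0.43 -7.06] turn -0.3
[0.54702404 0.25724071]
[0.53654227 0.20732946]
top 0.53 [308. 178.   9.  13.] [ 0.661 -0.079]
top 0.31 [309. 177.  13.  15.] [ 0.664 -0.082]
scene 0.57 [255. 257.  16.  25.] [ 0.662 -0.083]
scene 0.9 [290. 186.  14.  26.] [0.535 0.068]
```

Emit:
{"op": "step_arm", "data": {
  "motion": [
    {"slide": [0.2,-0.4,0],"turn": 0,"grip": 6.5},
    {"slide": [0.2,-0.4,-3],"turn": 0,"grip": 6.5},
    {"slide": [0.2,-0.4,-5],"turn": 0,"grip": 6.5},
    {"slide": [0.2,-0.4,-7],"turn": 0,"grip": 6.5},
    {"slide": [0.2,-0.4,-7],"turn": 0,"grip": 6.5}
  ]
}}

```text
t: 17.5
eef_pos: [0.5366, 0.0652, 0.0279]
eef_rot: [-2.437, -1.978, 0.007]
wrist_force: [0.5, -0.3, -0.2]
grip_width: 0.756
finger_force: 0.0
```

Emit:
{"op": "step_arm", "data": {
  "motion": [
    {"slide": [0,0,0],"turn": 0,"grip": 4},
    {"slide": [0,0,0],"turn": 0,"grip": 3},
    {"slide": [0,0,0],"turn": 0,"grip": 2.4},
    {"slide": [0,0,0],"turn": 0,"grip": 2.4},
    {"slide": [0,0,0],"turn": 0,"grip": 2.4}
  ],
  "squeeze": 25
}}

```text
t: 18.0
eef_pos: [0.5395, 0.0658, 0.0314]
eef_rot: [2.438, 1.979, 0.004]
wrist_force: [0.9, -0.0, 6.4]
grip_width: 0.337
finger_force: 25.8
```

Emit:
{"op": "step_arm", "data": {
  "motion": [
    {"slide": [0,0,0],"turn": 0,"grip": 2.4},
    {"slide": [0,0,0],"turn": 0,"grip": 2.4}
  ]
}}

```text
t: 18.2
eef_pos: [0.5395, 0.0658, 0.0314]
eef_rot: [2.438, 1.979, 0.004]
wrist_force: [0.5, -0.8, 7.0]
grip_width: 0.333
finger_force: 25.8
```

Emit:
{"op": "step_arm", "data": {
  "motion": [
    {"slide": [0,0,1],"turn": 0,"grip": 2.4},
    {"slide": [0,0,3],"turn": 0,"grip": 2.4},
    {"slide": [0,0,6],"turn": 0,"grip": 2.4},
    {"slide": [0,0,8],"turn": 0,"grip": 2.4},
    {"slide": [0,0,8],"turn": 0,"grip": 2.4}
  ]
}}

```text
t: 18.7
eef_pos: [0.5402, 0.0659, 0.1133]
eef_rot: [2.436, 1.978, 0.008]
wrist_force: [-0.4, -0.5, -0.3]
grip_width: 0.334
finger_force: 25.3
```

Emit:
{"op": "step_arm", "data": {
  "motion": [
    {"slide": [0.7,19.1,0],"turn": 0,"grip": 2.4},
    {"slide": [0.7,19.1,0],"turn": 0,"grip": 2.4},
    {"slide": [0.7,19.1,0],"turn": 0,"grip": 2.4},
    {"slide": [0.7,19.1,0],"turn": 0,"grip": 2.4},
    {"slide": [0.7,19.1,0],"turn": 0,"grip": 2.4}
  ]
}}

```text
t: 19.2
eef_pos: [0.5449, 0.2613, 0.1089]
eef_rot: [-2.433, -1.985, -0.001]
wrist_force: [-0.3, -0.0, -0.6]
grip_width: 0.34
finger_force: 25.3
```

Emit:
{"op": "step_arm", "data": {
  "motion": [
    {"slide": [0,0,-2],"turn": 0,"grip": 2.4},
    {"slide": [0,0,-3],"turn": 0,"grip": 2.4},
    {"slide": [0,0,-3],"turn": 0,"grip": 2.4}
  ]
}}

```text
t: 19.5
eef_pos: [0.5437, 0.2553, 0.0778]
eef_rot: [-2.438, -1.979, 0.009]
wrist_force: [-0.5, -0.1, 0.2]
grip_width: 0.334
finger_force: 25.3
```

```bash
python3 -c "
from h import *
state([.547,.2572,.0355],-11.9)
crops((.53,.245,.03),'g7.png')"
```

```text
t 19.5 pos [0.5437 0.2553 0.0778] fa -11.9 q [ 0.42  0.49  1.71 -0.    0.95  0.63]
slide cm [ 0.33  0.19 -4.23] turn -0.0
top crop origin 117 197
scene crop origin 307 116
```

View pics/g7.png

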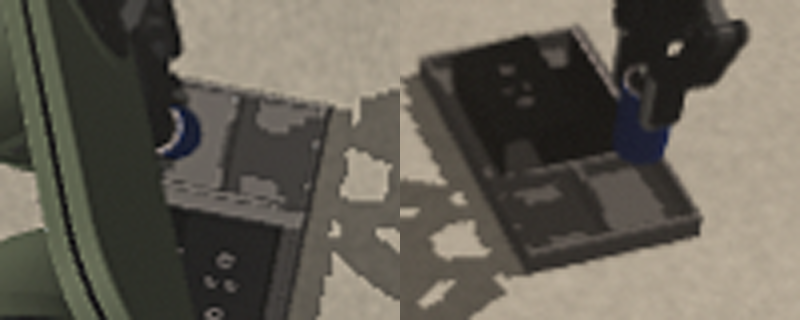

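Emit:
{"op": "step_arm", "data": {
  "motion": [
    {"slide": [0.4,0.1,-1.5],"turn": 0,"grip": 2.4},
    {"slide": [0.4,0.1,-2.8],"turn": 0,"grip": 2.4},
    {"slide": [0.4,0.1,-3.7],"turn": 0,"grip": 2.4},
    {"slide": [0.4,0.1,-4.0],"turn": 0,"grip": 2.4},
    {"slide": [0.4,0.1,-4.0],"turn": 0,"grip": 2.4}
  ]
}}

```text
t: 20.1
eef_pos: [0.549, 0.2575, 0.0393]
eef_rot: [-2.439, -1.98, 0.002]
wrist_force: [-0.2, 0.1, -0.7]
grip_width: 0.333
finger_force: 25.3
```

Emit:
{"op": "step_arm", "data": {
  "motion": [
    {"slide": [0,0,-0.3],"turn": 0,"grip": 2.4},
    {"slide": [0,0,-0.5],"turn": 0,"grip": 2.4},
    {"slide": [0,0,-0.5],"turn": 0,"grip": 2.4}
  ]
}}

```text
t: 20.4
eef_pos: [0.5497, 0.2579, 0.0355]
eef_rot: [2.439, 1.98, 0.001]
wrist_force: [0.9, 0.5, 0.7]
grip_width: 0.338
finger_force: 25.3
```

Emit:
{"op": "step_arm", "data": {
  "motion": [
    {"slide": [0,0,0],"turn": 0,"grip": 3.4},
    {"slide": [0,0,0],"turn": 0,"grip": 3.8},
    {"slide": [0,0,0],"turn": 0,"grip": 4.0},
    {"slide": [0,0,0],"turn": 0,"grip": 4.0},
    {"slide": [0,0,1.5],"turn": 0,"grip": 4.0}
  ]
}}

```text
t: 20.9
eef_pos: [0.548, 0.2571, 0.0485]
eef_rot: [-2.438, -1.98, 0.007]
wrist_force: [-0.3, 0.6, -0.1]
grip_width: 0.466
finger_force: 0.0
```

Emit:
{"op": "step_arm", "data": {
  "motion": [
    {"slide": [0,0,3],"turn": 0,"grip": 4},
    {"slide": [0,0,7],"turn": 0,"grip": 4},
    {"slide": [0,0,9],"turn": 0,"grip": 4},
    {"slide": [1,-4,9],"turn": 0,"grip": 6.5},
    {"slide": [2,-8,9],"turn": 0,"grip": 6.5}
  ]
}}

```text
t: 21.4
eef_pos: [0.5699, 0.1778, 0.1414]
eef_rot: [2.435, 1.983, 0.004]
wrist_force: [0.0, 0.6, -0.2]
grip_width: 0.76
finger_force: 0.0
```

Emit:
{"op": "step_arm", "data": {
  "motion": [
    {"slide": [7,-21,0],"turn": 0,"grip": 6.5},
    {"slide": [7,-21,0],"turn": 0,"grip": 6.5},
    {"slide": [7,-21,0],"turn": 0,"grip": 6.5},
    {"slide": [7,-21,0],"turn": 0,"grip": 6.5},
    {"slide": [7,-21,0],"turn": 0,"grip": 6.5}
  ]
}}

```text
t: 21.9
eef_pos: [0.6404, -0.0366, 0.1401]
eef_rot: [2.441, 1.975, -0.0]
wrist_force: [0.3, 0.8, 0.3]
grip_width: 0.763
finger_force: 0.0
```

```bash
python3 -c "
from h import *
state([.659,-.082,.03],-11.9)
crops((.53,.245,.03),'g8.png')"
```

```text
t 21.9 pos [ 0.6404 -0.0366  0.1401] fa -12.0 q [-0.07  0.49  1.54 -0.    1.12  0.14]
slide cm [  1.86  -4.54 -11.01] turn 0.1
top crop origin 117 197
scene crop origin 307 116
```

View pics/g8.png

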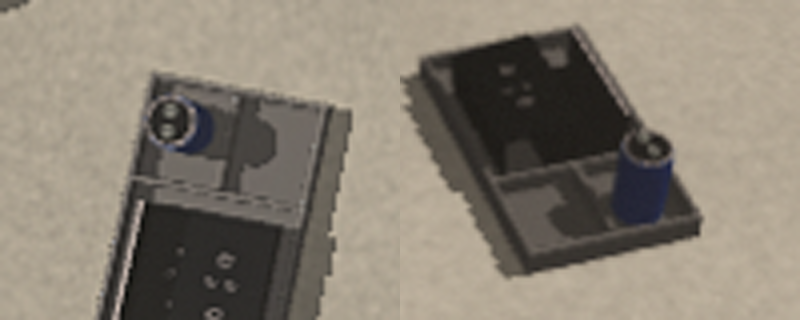

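Cap 1 stands upright in the +y well, channels undisturbed. Now cap 2.

Emit:
{"op": "step_arm", "data": {
  "motion": [
    {"slide": [1.8,-4.5,0],"turn": 0,"grip": 6.5},
    {"slide": [1.8,-4.5,0],"turn": 0,"grip": 6.5},
    {"slide": [1.8,-4.5,-2],"turn": 0,"grip": 6.5},
    {"slide": [1.8,-4.5,-5],"turn": 0,"grip": 6.5},
    {"slide": [1.8,-4.5,-5],"turn": 0,"grip": 6.5}
  ]
}}

```text
t: 22.5
eef_pos: [0.6541, -0.0756, 0.0862]
eef_rot: [-2.433, -1.977, 0.009]
wrist_force: [-0.8, -0.6, -0.9]
grip_width: 0.763
finger_force: 0.0
```

```bash
python3 -c "
from h import *
state([.659,-.082,.03],-11.9)"
```

```text
t 22.5 pos [ 0.6541 -0.0756  0.0862] fa -11.8 q [-0.13  0.56  1.55  0.    1.04  0.07]
slide cm [ 0.49 -0.64 -5.62] turn -0.1
```

Emit:
{"op": "step_arm", "data": {
  "motion": [
    {"slide": [0.2,-0.2,0],"turn": 0,"grip": 6.5},
    {"slide": [0.2,-0.2,-2],"turn": 0,"grip": 6.5},
    {"slide": [0.2,-0.2,-4],"turn": 0,"grip": 6.5},
    {"slide": [0.2,-0.2,-5.6],"turn": 0,"grip": 6.5},
    {"slide": [0.2,-0.2,-5.6],"turn": 0,"grip": 6.5}
  ]
}}

```text
t: 23.0
eef_pos: [0.6591, -0.0787, 0.0338]
eef_rot: [-2.438, -1.98, 0.002]
wrist_force: [-0.4, 0.1, -0.4]
grip_width: 0.76
finger_force: 0.0
```

Emit:
{"op": "step_arm", "data": {
  "motion": [
    {"slide": [0,0,0],"turn": 0,"grip": 4},
    {"slide": [0,0,0],"turn": 0,"grip": 3},
    {"slide": [0,0,0],"turn": 0,"grip": 2.4},
    {"slide": [0,0,0],"turn": 0,"grip": 2.4},
    {"slide": [0,0,0],"turn": 0,"grip": 2.4}
  ],
  "squeeze": 25
}}

```text
t: 23.5
eef_pos: [0.6607, -0.0794, 0.0361]
eef_rot: [2.437, 1.978, 0.004]
wrist_force: [0.4, 0.3, 6.5]
grip_width: 0.33
finger_force: 24.7
```

Emit:
{"op": "step_arm", "data": {
  "motion": [
    {"slide": [0,0,0],"turn": 0,"grip": 2.4},
    {"slide": [0,0,0],"turn": 0,"grip": 2.4}
  ]
}}

```text
t: 23.7
eef_pos: [0.6607, -0.0794, 0.0361]
eef_rot: [2.437, 1.979, 0.004]
wrist_force: [0.3, 1.1, 6.2]
grip_width: 0.332
finger_force: 24.7
```

Emit:
{"op": "step_arm", "data": {
  "motion": [
    {"slide": [0,0,1],"turn": 0,"grip": 2.4},
    {"slide": [0,0,3],"turn": 0,"grip": 2.4},
    {"slide": [0,0,6],"turn": 0,"grip": 2.4},
    {"slide": [0,0,9],"turn": 0,"grip": 2.4},
    {"slide": [0,0,9],"turn": 0,"grip": 2.4}
  ]
}}

```text
t: 24.2
eef_pos: [0.6622, -0.0797, 0.1295]
eef_rot: [2.433, 1.976, 0.01]
wrist_force: [0.6, 0.2, 0.2]
grip_width: 0.328
finger_force: 24.9
```

Emit:
{"op": "step_arm", "data": {
  "motion": [
    {"slide": [-7,17,0],"turn": 0,"grip": 2.4},
    {"slide": [-7,17,0],"turn": 0,"grip": 2.4},
    {"slide": [-7,17,0],"turn": 0,"grip": 2.4},
    {"slide": [-7,17,0],"turn": 0,"grip": 2.4},
    {"slide": [-7,17,0],"turn": 0,"grip": 2.4}
  ]
}}

```text
t: 24.7
eef_pos: [0.5868, 0.0943, 0.1234]
eef_rot: [-2.432, -1.984, 0.003]
wrist_force: [0.0, -0.9, -0.0]
grip_width: 0.333
finger_force: 25.0
```

Emit:
{"op": "step_arm", "data": {
  "motion": [
    {"slide": [-5.3,11.8,0],"turn": 0,"grip": 2.4},
    {"slide": [-5.3,11.8,0],"turn": 0,"grip": 2.4},
    {"slide": [-5.3,11.8,0],"turn": 0,"grip": 2.4},
    {"slide": [-5.3,11.8,0],"turn": 0,"grip": 2.4},
    {"slide": [-5.3,11.8,0],"turn": 0,"grip": 2.4}
  ]
}}

```text
t: 25.2
eef_pos: [0.5365, 0.2083, 0.1237]
eef_rot: [2.437, 1.981, -0.001]
wrist_force: [0.6, -0.1, -0.5]
grip_width: 0.335
finger_force: 25.0
```

Emit:
{"op": "step_arm", "data": {
  "motion": [
    {"slide": [0,0,-2],"turn": 0,"grip": 2.4},
    {"slide": [0,0,-4],"turn": 0,"grip": 2.4},
    {"slide": [0,0,-4],"turn": 0,"grip": 2.4}
  ]
}}

```text
t: 25.5
eef_pos: [0.5353, 0.2063, 0.0815]
eef_rot: [-2.44, -1.977, 0.009]
wrist_force: [1.1, 0.3, -0.6]
grip_width: 0.332
finger_force: 25.0
```

```bash
python3 -c "
from h import *
state([.538,.209,.0401],-11.9)
crops((.53,.245,.03),'g9.png')"
```

```text
t 25.5 pos [0.5353 0.2063 0.0815] fa -12.0 q [ 0.35  0.45  1.77 -0.    0.93  0.56]
slide cm [ 0.27  0.27 -4.14] turn 0.1
top crop origin 117 197
scene crop origin 307 116
```

View pics/g9.png

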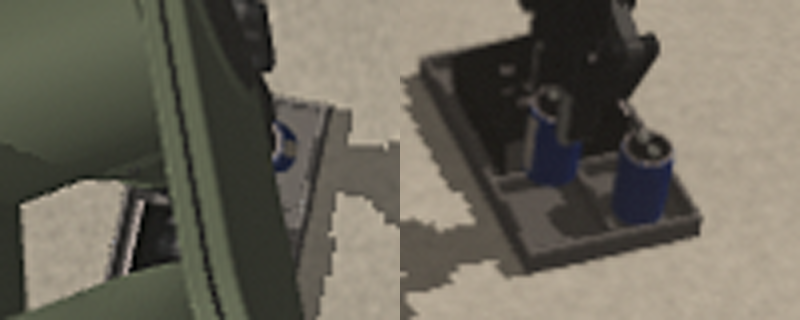

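Cap 2 hangs over the -y well, clear of cap 1. Lower.

Emit:
{"op": "step_arm", "data": {
  "motion": [
    {"slide": [0.4,0.2,-1.5],"turn": 0,"grip": 2.4},
    {"slide": [0.4,0.2,-2.8],"turn": 0,"grip": 2.4},
    {"slide": [0.4,0.2,-3.7],"turn": 0,"grip": 2.4},
    {"slide": [0.4,0.2,-3.9],"turn": 0,"grip": 2.4},
    {"slide": [0.4,0.2,-3.9],"turn": 0,"grip": 2.4}
  ]
}}

```text
t: 26.1
eef_pos: [0.5401, 0.2106, 0.0446]
eef_rot: [-2.439, -1.98, 0.002]
wrist_force: [-0.7, -0.3, -0.4]
grip_width: 0.333
finger_force: 25.0
```

Emit:
{"op": "step_arm", "data": {
  "motion": [
    {"slide": [0,0,-0.2],"turn": 0,"grip": 2.4},
    {"slide": [0,0,-0.3],"turn": 0,"grip": 2.4},
    {"slide": [0,0,-0.3],"turn": 0,"grip": 2.4}
  ]
}}

```text
t: 26.4
eef_pos: [0.5405, 0.2108, 0.0424]
eef_rot: [2.439, 1.98, 0.001]
wrist_force: [0.7, -0.2, -0.3]
grip_width: 0.336
finger_force: 25.0
```

Emit:
{"op": "step_arm", "data": {
  "motion": [
    {"slide": [0,0,-0.2],"turn": 0,"grip": 2.4},
    {"slide": [0,0,-0.3],"turn": 0,"grip": 2.4},
    {"slide": [0,0,-0.3],"turn": 0,"grip": 2.4}
  ]
}}

```text
t: 26.7
eef_pos: [0.5409, 0.2109, 0.0401]
eef_rot: [2.439, 1.98, 0.002]
wrist_force: [-1.2, 0.1, 4.8]
grip_width: 0.337
finger_force: 25.4
```

Emit:
{"op": "step_arm", "data": {
  "motion": [
    {"slide": [0,0,0],"turn": 0,"grip": 3.4},
    {"slide": [0,0,0],"turn": 0,"grip": 3.8},
    {"slide": [0,0,0],"turn": 0,"grip": 4.0},
    {"slide": [0,0,0],"turn": 0,"grip": 4.0},
    {"slide": [0,0,1.5],"turn": 0,"grip": 4.0}
  ]
}}

```text
t: 27.2
eef_pos: [0.539, 0.2101, 0.0525]
eef_rot: [-2.438, -1.979, 0.007]
wrist_force: [-0.4, -0.1, 0.0]
grip_width: 0.469
finger_force: 0.0
```

Emit:
{"op": "step_arm", "data": {
  "motion": [
    {"slide": [0,0,3],"turn": 0,"grip": 4},
    {"slide": [0,0,7],"turn": 0,"grip": 4},
    {"slide": [0,0,11],"turn": 0,"grip": 4},
    {"slide": [-1,-5,11],"turn": 0,"grip": 4},
    {"slide": [-2,-10,11],"turn": 0,"grip": 4}
  ]
}}

```text
t: 27.7
eef_pos: [0.5215, 0.1126, 0.1656]
eef_rot: [2.434, 1.983, 0.005]
wrist_force: [0.5, -0.8, -0.3]
grip_width: 0.468
finger_force: 0.0
```

Emit:
{"op": "step_arm", "data": {
  "motion": [
    {"slide": [-2,-15,0],"turn": 0,"grip": 4},
    {"slide": [-2,-15,0],"turn": 0,"grip": 4},
    {"slide": [-2,-15,0],"turn": 0,"grip": 4},
    {"slide": [-2,-15,0],"turn": 0,"grip": 4},
    {"slide": [-2,-15,0],"turn": 0,"grip": 4}
  ]
}}

```text
t: 28.2
eef_pos: [0.5007, -0.0383, 0.1642]
eef_rot: [-2.442, -1.976, -0.001]
wrist_force: [0.4, 0.2, -0.3]
grip_width: 0.474
finger_force: 0.0
```

```bash
python3 -c "
from h import *
state()
crops((.49,.2,.03),'g10.png',w=70,h=60)"
```

```text
t 28.2 pos [ 0.5007 -0.0383  0.1642] fa -12.0 q [-0.1   0.26  1.83  0.    1.05  0.11]
top crop origin 117 194
scene crop origin 260 92
```

View pics/g10.png

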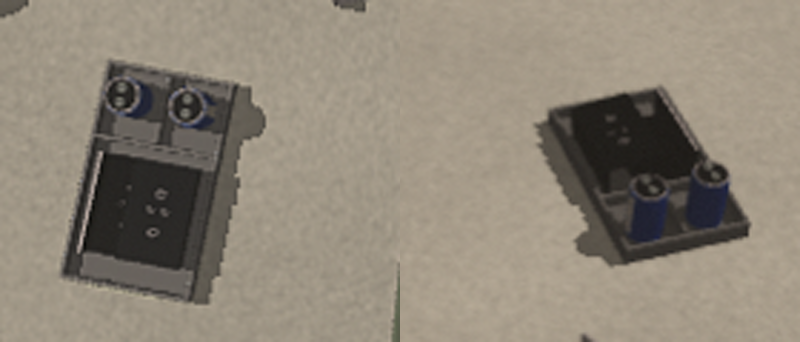

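Both caps stand in their wells, and the interlocked pair lies in the bay between crop x≈80 and 200. Handing in.

```bash
python3 -c "
from bench import env
print(env.hand_in())"
```

```text
the job is handed in; nothing more can be done
None
```

I made up the tray and handed it in at about 28 s: the two heat sinks are interlocked in the large bay and one sound capacitor stands in each small well. On the first try the up-channel touched the tray divider at about 22 N, after a 20 mm slip in my arithmetic, and I lifted it and placed it correctly. I didn't move anything else on the bench, and the hand-in gave no verdict.

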